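# Cap a swab sample and present it to the scanner

## Task

The patient's swab (orange cap) is waiting in its plain sleeve in the white rack: put it into the open bar-coded tube and push its cap down fully home against the rubber seal. Then take that tube by its body, below the cap, lift it out of the rack and present it to the bar-code scanner: upright, bar-code label facing the window square on, the label 8 cm in front of the window and level with its middle. Finish there, holding the tube still in the air for the scanner; do not put it down, do not touch the scanner, and leave the blue-capped tubes, the tape roll and the syringe where they are.

Things in the scene. Friction and masses are not known exactly. Their poses are not given: they have to be found in the camera images.
- rack: white plastic tube rack, fixed; 50 mm deep (x), 220 mm long (y), 53 mm high. Origin: centre of its underside; front is -x. Five holes in a row along y, 40 mm apart, 17.5 mm wide, floor 4 mm above the origin, rim 50 mm. The open tube, the sleeve and three blue-capped tubes stand in them in any order. Fingers that close across the row (along its x) have room.
- sleeve: plain bluish clear tube without label, 16 mm outside, 95 mm tall, standing fast in a hole of the rack; holds the swab at the start. Origin: centre of its underside. Its bore is 13 mm wide, so the swab lifts straight out without drag.
- swab: the swab: ribbed orange cap 15 mm thick, 26 mm tall; below it a round-ended plug 11 mm thick, 14 mm long, then a stiff 3 mm shaft with a 5 mm bud, ending 80 mm below the cap. Origin: on the axis at the cap's underside, which meets the tube's rim when home; z up. 14 g. Grip the cap with the fingertips above its underside: the tube is wider than the cap.
- tube: open clear tube, 16 mm outside, 95 mm tall, bore 12 mm, bar-code label facing its own -x (in the rack: to the rack's front, within 12 degrees). Origin: centre of its underside; z up. Loose in its hole, 1 mm play, 16 g. A rubber lip 5 to 10 mm below the rim stops the swab's plug about 5 mm before home; a push of 2 to 4 N takes it home, and the lip then keeps it in.
- tube_mouth (a point): centre of the open tube's rim, on its axis, 95 mm above the tube's origin. The swab is home when its origin is here.
- tube_label (a point): middle of the tube's bar-code label, on the tube's surface: 8 mm from the axis towards the tube's -x, 36 mm above its origin. The label covers 14 to 58 mm above the tube's origin; grip above it, about 85 mm above the tube's origin.
- scanner: dark grey hands-free bar-code scanner on a round foot (96 mm), fixed; head 74 mm wide, 56 mm deep, top at 143 mm above the table. Origin: centre of its underside on the table; its window looks along its own -x.
- scanner_window (a point): middle of the scanner's dark red window, 105 mm above the table, 27 mm from the scanner's origin along its -x.
- scanner_read (a point): the reading point, 80 mm in front of the window's middle along the scanner's -x, 105 mm above the table: where the middle of the label belongs.
- capped_a: clear bar-coded tube closed with a blue cap, 16 mm in diameter, 121 mm tall, standing in the rack; to be left alone. Origin: centre of its underside.
- capped_b: clear bar-coded tube closed with a blue cap, 16 mm in diameter, 121 mm tall, standing in the rack; to be left alone. Origin: centre of its underside.
- capped_c: clear bar-coded tube closed with a blue cap, 16 mm in diameter, 121 mm tall, standing in the rack; to be left alone. Origin: centre of its underside.
- tape: roll of white surgical tape lying flat on the table, 58 mm across, 26 mm high; to be left alone. Origin: centre of its underside.
- syringe: 1 ml syringe lying on the table, 140 mm long (its y), 9 mm high; to be left alone. Origin: centre of its underside.
Things that resemble listed ones, but are neither listed nor needed, are in the scene too. What is shaped like the tube but pink is not meant.

How it is judged:
On the way, in this order (a step that is already met when the one before it is completed fails the run):
1. the swab's cap is fully home on the open tube while the tube stands in the rack (distance between swab and tube_mouth below 0.0028 m and angle between the z axis of swab and the z axis of tube, either way round below 0.1 rad and height (world z) of tube below 0.015 m and angle between tube's own z axis and vertical below 0.12 rad), for 0.3 s.
2. the capped tube is held by its body, upright and clear above the rack (distance between swab and tube_mouth below 0.0028 m and angle between the z axis of swab and the z axis of tube, either way round below 0.1 rad and contact force between tube and the fingers above 0.5 N and height (world z) of tube above 0.052 m and angle between tube's own z axis and vertical below 0.3 rad), for 0.1 s.
At the end, for the whole second after the job is handed in: The robot holds the tube by its body, still, in the air, touching neither rack nor sleeve: label middle within 20 mm of the reading point, tube within 10 degrees of upright, label turned to the window within about 25 degrees, foot over 45 mm above the table, swab cap home within 2.8 mm (distance between swab and tube_mouth below 0.0028 m and angle between the z axis of swab and the z axis of tube, either way round below 0.1 rad and contact force between tube and the fingers above 0.5 N and distance between tube_label and scanner_read below 0.02 m and angle between tube's own z axis and vertical below 0.175 rad and x of scanner_window in the frame of tube below -0.05 m and y of scanner_window in the frame of tube between -0.045 and 0.045 m and height (world z) of tube above 0.045 m and contact force between tube and rack below 0.05 N and contact force between tube and sleeve below 0.05 N and linear speed of tube below 0.02 m/s); the arm keeps its last pose, push and grip.
It fails at once if a blue-capped tube is shifted by more than 20 mm or tipped by more than 17 degrees (distance of any of capped_a, capped_b, capped_c from where it was at the start of the episode above 0.02 m or angle between any of capped_a, capped_b, capped_c's own z axis and vertical above 0.3 rad).
It fails at once if the tape or the syringe is shifted by more than 20 mm (distance of any of tape, syringe from where it was at the start of the episode above 0.02 m).
It fails at once if the scanner is touched with more than 1 N (contact force between scanner and anything else above 1 N).
It fails at once if the swab or the tube is tipped over (more than 50 degrees) (angle between any of swab, tube's own z axis and vertical above 0.87 rad).
It also fails if it takes over 53 s, if anything falls off the work surface, if the arm or the gripper's body presses on something with over 40 N, if the wrist force passes 120 N, or if a joint passes its speed limit or range.

## Robot

A 6-joint arm with a two-finger parallel gripper is mounted at the origin on the work surface; the furniture and walls round the work are solid. World frame = base frame: x ahead of the robot, y to its left, z up, the work surface at z = 0. Lengths are in m, angles in rad, forces in N, time in s.
With the tool pointing down it reaches from about 0.425 to 0.95 m from the base axis. Payload 3.5 kg.
Tool frame: the origin (TCP) lies midway between the tips of the shut fingers; the grasp point (between the pads) lies 19 mm behind it; z points along the fingers, y is the line along which they close (so a half turn about z gives the same grasp; the last joint's range is limited). The gripper opens to 85 mm and grips with 20 to 120 N. Pads are 22 mm wide; open, the fingers measure 114 mm over their backs; the gripper's body (76 mm by 85 mm) begins 54 mm behind the grasp point. The pads swing forward as they close: fully open they stand 13 mm farther back than shut.
Start: joints at [-1.377, 0.286, 1.577, -0, 1.279, -0.15], TCP at [0.228, -0.635, 0.196] pointing down, gripper open.
Joint ranges: [-2.77, 2.77], [-0.9, 2.22], [0.21, 2.48], [-1.53, 4.67], [0.24, 2.81], [-2.84, 2.84]. Speed limits (rad/s): [2.79, 2.79, 3.14, 3.14, 3.14, 3.14].

## Interface

Orientations are given as a unit quaternion [x, y, z, w].
In Python, from plant import ctrl gives the robot as it stands.
- The arm moves only by the tool send_rows, never from a script. Its argument "series" is a list that holds one entry, the list of rows, each a list of 7 numbers: the shift along the tool's x, y, z in cm, then the turn, a rotation vector about the tool's x, y, z in rad, then the opening, from -1 (shut) to 1 (fully open). In form: [[[x, y, z, rx, ry, rz, jaw], ...]]. A call has 1 to 10 rows; each row shifts and turns the commanded pose from where the row before left it, along the tool's axes as they then stand; what a row does not reach is not made up. A row lasts 1/8 s, in which the tool goes at most 62.5 mm and 10.7 degrees, less where a joint would pass 70% of its speed; a pose out of reach is approached as far as the arm can. A call is refused whole if a number of a shift passes 6.25 or a number of a turn 0.188, either way. A call with a gripper value outside its range is refused whole. The fingers move at their own pace and stop on an object; "force" is the grip in N (left out, the last holds). Time passes only in rows, so rows that do not move let the fingers close. It gives the time, the measured TCP pose, the force, the opening and the grip force at its end, in the units of the state.
- ctrl.get_state(): the state, without advancing time (a new reading comes with each control period).
- ctrl.read_camera(name): name is "scene" or "side" or "wrist"; returns a dict with "img" (400x640x3 uint8, red, green, blue), "fx", "fy", "cx", "cy" (pixels), "k1" (the pictures are not rectified: a ray, as slopes to the right and down, at radius r is drawn at 1 + k1 r^2 times it, then the intrinsics apply), "R" (3x3) and "t" (3): a world point X has camera coordinates R X + t; the wrist camera has in their place "hand_eye" (4x4, takes a point from camera to tool coordinates, whose origin is the TCP and whose axes are the flange's). Camera axes: x right, y down, z forward; pixel columns grow to the right and rows downward; lengths in m; the calibration is good to about 2 mm. A picture is of the moment at which its call begins: read the wrist's pose just before it. There is no depth.
- ctrl.sign_off(): hands the job in; it is judged then, once.
The state is a dict: "time": time; "qpos": joint angles; "dq": joint speeds; "joint_efforts": joint torques, N m; "eef_pos": TCP position; "tcp_rot": TCP orientation; "contact_force": force on the tool from outside, world axes, zero at the start; "wrist_torque": the same for the moment, N m; "opening": opening from 0.0 (shut) to 1.0 (fully open); "finger_force": force on a finger pad.
Only numpy, scipy, OpenCV 4.12 (cv2) and the standard library are available. Lean on these libraries where they do the work, as an engineer would, in place of code of your own. Each camera call takes 0.05 s, during which the arm holds its last target. There are 200 camera calls.

## Working session

There is one attempt and no reset: what is moved stays moved. The work goes in short steps, Python scripts to look and compute and a tool call to move; the robot and the scene stay as the last step left them, time stands still between calls to the robot, and variables do not carry over. Pictures are saved under pics/ and viewed, at most 10 in all, crops included, and the job is handed in when it is done.

Besides the shell and the picture viewer there is one more tool, called after "Request:" by a JSON object that holds its "op" and its "data", one argument or row to a line. send_rows: Moves the arm, as the interface text tells. Its arguments: {"type":"object","properties":{"series":{"type":"array"},"force":{"type":"number"}},"required":["series"]}

```bash
mkdir -p pics; cat > h.py <<'E'
import numpy as np, cv2
from scipy.spatial.transform import Rotation as Ro
from plant import ctrl
def snap(n,f):
    s=ctrl.get_state(); c=ctrl.read_camera(n)
    cv2.imwrite('pics/'+f+'.png',np.ascontiguousarray(c['img'][:,:,::-1]))
    if n=='wrist':
        T=np.eye(4);T[:3,:3]=Ro.from_quat(s['tcp_rot']).as_matrix();T[:3,3]=s['eef_pos']
        E=np.linalg.inv(T@np.array(c['hand_eye']));c['R']=E[:3,:3];c['t']=E[:3,3]
    np.savez('pics/'+f+'.npz',**{k:c[k] for k in('fx','fy','cx','cy','k1','R','t')})
    return c
def proj(c,X):
    p=np.atleast_2d(X)@np.array(c['R']).T+np.array(c['t']);a=p[:,:2]/p[:,2:]
    a=a*(1+c['k1']*(a**2).sum(1,keepdims=True))
    return a*[c['fx'],c['fy']]+[c['cx'],c['cy']]
def ray(c,u,v):
    d=np.array([(u-c['cx'])/c['fx'],(v-c['cy'])/c['fy']]);a=d.copy()
    for _ in range(20):a=d/(1+c['k1']*(a@a))
    R=np.array(c['R']);return -R.T@c['t'],R.T@np.array([*a,1])
def onz(c,u,v,z):
    o,d=ray(c,u,v);return o+d*(z-o[2])/d[2]
def tri(*l):
    A=0;b=0
    for c,u,v in l:
        o,d=ray(c,u,v);d=d/np.linalg.norm(d);P=np.eye(3)-np.outer(d,d);A=A+P;b=b+P@o
    return np.linalg.solve(A,b)
def load(f):return dict(np.load('pics/'+f+'.npz'))
E
python3 - <<'E'
from h import *
np.set_printoptions(precision=4,suppress=True)
for n in('scene','side','wrist'):
    c=snap(n,n+'0');print(n,-np.array(c['R']).T@c['t'],np.array(c['R'])[2],c['fx'],c['k1'])
print(ctrl.get_state())
E
```

```text
scene [-0.1985 -0.4087  0.6397] [ 0.6812  0.4998 -0.535 ] 477.0312592408267 0.007262588219726772
side [-0.0464  0.9233  0.6889] [ 0.4517 -0.7207 -0.5259] 495.1188165250401 -0.13957770305943207
wrist [ 0.2905 -0.6128  0.3735] [-0.2473 -0.086  -0.9651] 289.85810909184175 -0.03924545271331294
{'time': 0.15, 'qpos': array([-1.377 ,  0.287 ,  1.5778,  0.    ,  1.2786, -0.15  ]), 'dq': array([-0.0008, -0.0023, -0.0045, -0.0002, -0.0019, -0.0013]), 'joint_efforts': array([  0.0009, -40.6604, -29.3138,  -0.0001,   0.004 ,   0.    ]), 'eef_pos': array([ 0.2274, -0.6349,  0.1946]), 'tcp_rot': array([ 0.9853,  0.171 , -0.    , -0.0009]), 'contact_force': array([ 0.1137, -0.3734, -0.4579]), 'wrist_torque': array([0.003 , 0.0306, 0.0069]), 'finger_force': 0.0, 'opening': 0.9994685193990067}
```

View pics/scene0.png

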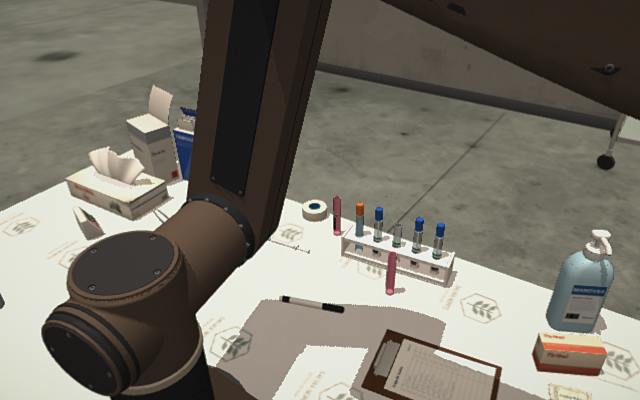

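View pics/side0.png

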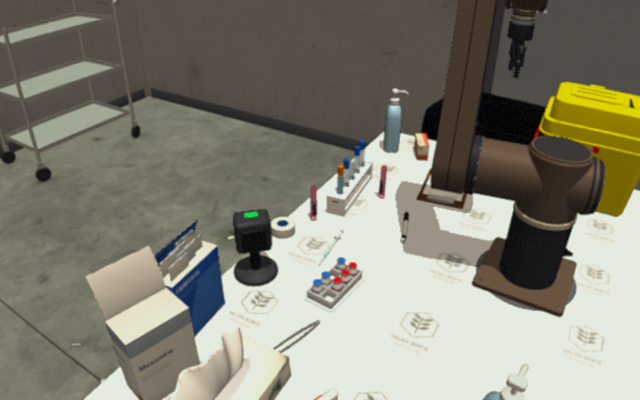

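The scene view shows the rack from (342,240) to (452,280). In order along it are the orange swab (360,205), a blue cap (378,210), the open tube (398,228), and blue caps at (419,220) and (440,226). A pink tube stands in front at (390,270) and another at (337,215). The side view shows the scanner at (253,240) and the tape at (283,227). I'll zoom in to measure.

```bash
python3 - <<'E'
import cv2,numpy as np
a=cv2.imread('pics/scene0.png')[190:300,300:460];b=cv2.imread('pics/side0.png')[130:290,225:395]
a=cv2.resize(a,(800,550),interpolation=cv2.INTER_CUBIC)
b=cv2.resize(b,(637,600),interpolation=cv2.INTER_CUBIC)
cv2.imwrite('pics/za.png',a);cv2.imwrite('pics/zb.png',b)
E
```

```text
(no output)
```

View pics/za.png

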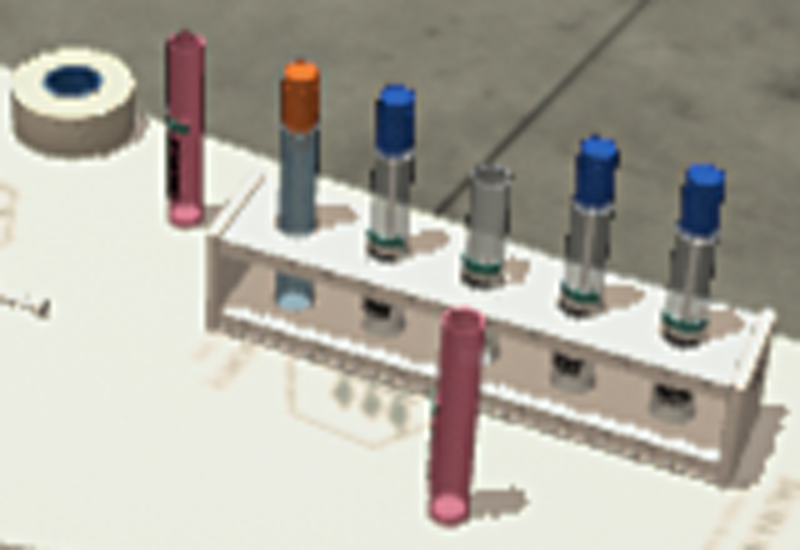

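View pics/zb.png

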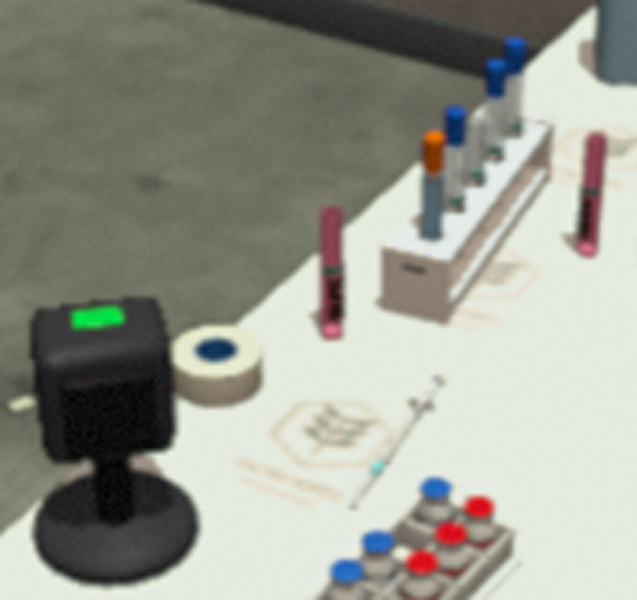

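Zoomed scene view: orange cap top (303,68), blue cap tops (398,93), (600,148) and (705,173), open rim (490,172). Zoomed side view: orange top (433,138), and the scanner foot centred at about (117,525) with its dark face toward the camera.

```bash
python3 - <<'E'
from h import *
np.set_printoptions(precision=4,suppress=True)
s=load('scene0');d=load('side0')
A=lambda u,v:(300+u/5-.4,190+v/5-.4)
B=lambda u,v:(225+u/3.747-.4,130+v/3.75-.4)
for n,p,z in[('o',(303,68),.125),('b1',(398,93),.125),('open',(490,172),.099),('b2',(600,148),.125),('b3',(705,173),.125),('pinkTop',(465,318),.095),('pinkbot',(448,510),0),('rackFL',(213,237),.053),('rackFR',(738,385),.053),('rackBL',(262,178),.053),('rackBR',(775,315),.053),('pink2',(186,215),0)]:
    print(n,onz(s,*A(*p),z))
for n,p,z in[('o',(433,138),.125),('b1',(456,113),.125),('b2',(497,66),.125),('b3',(516,45),.125),('foot',(117,525),.01),('footL',(36,525),.005),('footR',(198,522),.005),('footB',(117,583),.0),('headBL',(35,308),.143),('headBR',(155,298),.143),('headFL',(45,350),.14),('headFR',(168,338),.14),('green',(97,317),.143),('tape',(216,350),.026)]:
    print(n,onz(d,*B(*p),z))
print('tri o',tri((s,*A(303,68)),(d,*B(433,138))),'b1',tri((s,*A(398,93)),(d,*B(456,113))),'b3',tri((s,*A(705,173)),(d,*B(516,45))))
E
```

```text
o [ 0.4778 -0.0109  0.125 ]
b1 [ 0.4832 -0.0503  0.125 ]
open [ 0.4899 -0.0884  0.099 ]
b2 [ 0.4932 -0.1303  0.125 ]
b3 [ 0.5002 -0.1687  0.125 ]
pinkTop [ 0.4109 -0.1203  0.095 ]
pinkbot [ 0.4127 -0.1189  0.    ]
rackFL [0.4462 0.0099 0.053 ]
rackFR [ 0.4802 -0.1993  0.053 ]
rackBL [0.4915 0.0152 0.053 ]
rackBR [ 0.5263 -0.1948  0.053 ]
pink2 [0.5111 0.0665 0.    ]
o [ 0.4766 -0.0072  0.125 ]
b1 [ 0.4816 -0.0463  0.125 ]
b2 [ 0.493  -0.1248  0.125 ]
b3 [ 0.4981 -0.1628  0.125 ]
foot [0.4986 0.3052 0.01  ]
footL [0.5417 0.3261 0.005 ]
footR [0.4653 0.2732 0.005 ]
footB [0.4756 0.3356 0.    ]
headBL [0.5423 0.3076 0.143 ]
headBR [0.4937 0.2645 0.143 ]
headFL [0.5147 0.3322 0.14  ]
headFR [0.4671 0.2882 0.14  ]
green [0.5085 0.2962 0.143 ]
tape [0.5401 0.1506 0.026 ]
tri o [ 0.4785 -0.0101  0.1237] b1 [ 0.4838 -0.0497  0.1237] b3 [ 0.5012 -0.168   0.1231]
```

Request:
{"op": "send_rows", "data": {
  "series": [
    [[0,0,-1.25,0,0,-0.1715,1],[0,0,-1.25,0,0,-0.1715,1],[0,0,-1.25,0,0,-0.1715,1],[0,0,-1.25,0,0,-0.1715,1],[0,0,-1.25,0,0,-0.1715,1],[0,0,-1.25,0,0,-0.1715,1],[0,0,-1.25,0,0,-0.1715,1],[0,0,-1.25,0,0,-0.1715,1]]
  ]
}}

```text
time: 1.15
eef_pos: [0.2275, -0.6352, 0.2955]
tcp_rot: [0.652, 0.758, 0.0, -0.0]
contact_force: [-0.1, 0.0, 0.3]
opening: 1.003
finger_force: 0.0
```

```bash
cat >> h.py <<'E'
def go(p,phi=None):
    """cm in tool axes from measured pose to p; and turn about tool z to x-angle phi"""
    s=ctrl.get_state();R=Ro.from_quat(s['tcp_rot']).as_matrix()
    f=np.arctan2(R[1,0],R[0,0])
    print('t',s['time'],'pos',s['eef_pos'],'phi',round(f,4),'z',R[:,2],'q',np.round(s['qpos'],3),'F',s['contact_force'],'open',round(s['opening'],3),'ff',s['finger_force'])
    print('shift cm tool',R.T@(np.array(p)-s['eef_pos'])*100, 'rz',None if phi is None else -((phi-f+np.pi)%(2*np.pi)-np.pi))
np.set_printoptions(precision=4,suppress=True)
E
python3 - <<'E'
from h import *
s=load('scene0');print('bottle',onz(s,560,322,0),onz(s,600,232,.15))
i=cv2.imread('pics/side0.png');
print(i[226:256:3,236:274:3,::-1].max(2)); print((i[226:256:3,236:274:3,2].astype(int)-i[226:256:3,236:274:3,1]))
go([.46,-.10,.30],1.714)
E
```

```text
bottle [ 0.5148 -0.3989  0.    ] [ 0.5945 -0.4086  0.15  ]
[[ 48  76  66  60  50  46  39  40  36  36  34  30 230]
 [ 32  38  32  33  31  32  33  32  34  29  25  30 112]
 [ 27  29  30  45  42  23  30  22  16  11  23  27  95]
 [ 24  32  16  10  18  16  14  16   7  15  18  29 120]
 [ 25  32  14  19  16  17  12  11  15  17  18  29 196]
 [ 25  26  12  16  14  13  12  17  16  18  18  28 183]
 [ 55  30  19  22  12  13  10  18  14  19  12  27 183]
 [ 55  25  17  18  16  10  16  19  14  10  19  31 228]
 [ 98  27  23  16   9  10  23  21  33  71 124 190 236]
 [118  79  72  76 119  15   8  11 119 157 191 235 234]]
[[ 1  1  0  1  1  0  0 -1 -1  0  0  0 -5]
 [ 3  3  0 -2 -2 -2  2  0  1  2  0 -3  7]
 [ 1  2  0  2  1  0  3  4  2  1  2  1  7]
 [-2  0  3 -2 -1 -3  0  0  1 -3  0 -2  1]
 [ 2 -2  0 -5  0  1  2  1 -2 -5  0  1 -9]
 [-4 -3 -3  6  4  1  1 -3 -1  0  2 -2 -7]
 [ 1 -2  0  1  0  2 -3  1 -4  3 -5  0 -7]
 [ 0 -1 -4  4 -3  3  4  3  1  0 -2  2 -6]
 [ 0  1  2  1 -3  2  5  0  1 -3 -4 -8 -6]
 [-2 -2 -1  3  1  1  3 -3  8 11  1 -5 -6]]
t 1.15 pos [ 0.2275 -0.6352  0.2955] phi 1.7215 z [-0.0002  0.001  -1.    ] q [-1.377  0.232  1.462  0.     1.448 -1.528] F [-0.0537  0.0193  0.298 ] open 1.003 ff 0.0
shift cm tool [49.428  31.0214 -0.3988] rz 0.0074551992931466415
```

Request:
{"op": "send_rows", "data": {
  "series": [
    [[4.94,3.1,0,0,0,0,1],[4.94,3.1,0,0,0,0,1],[4.94,3.1,0,0,0,0,1],[4.94,3.1,0,0,0,0,1],[4.94,3.1,0,0,0,0,1],[4.94,3.1,0,0,0,0,1],[4.94,3.1,0,0,0,0,1],[4.94,3.1,0,0,0,0,1],[4.94,3.1,0,0,0,0,1],[4.94,3.1,0,0,0,0.0,1]]
  ]
}}

```text
time: 2.4
eef_pos: [0.4632, -0.1, 0.2956]
tcp_rot: [0.654, 0.756, 0.0, 0.0]
contact_force: [0.7, -1.5, 0.3]
opening: 0.998
finger_force: 0.0
```

```bash
python3 - <<'E'
from h import *
go([.478,-.0095,.30],1.714)
c=snap('wrist','w1');snap('side','s1')
print(proj(c,[[.478,-.0095,.125],[.488,-.088,.099]]))
cv2.imwrite('pics/w1b.png',cv2.resize(cv2.imread('pics/w1.png'),(800,500),interpolation=cv2.INTER_CUBIC))
E
```

```text
t 2.4 pos [ 0.4632 -0.1     0.2956] phi 1.7157 z [ 0.0003 -0.0002 -1.    ] q [-0.427 -0.234  1.928 -0.     1.447 -0.572] F [ 0.6786 -1.5182  0.3203] open 0.998 ff 0.0
shift cm tool [ 8.7386  2.7716 -0.4406] rz 0.001650742228116897
[[338.4499 102.6873]
 [334.5685 167.4747]]
```

View pics/w1b.png

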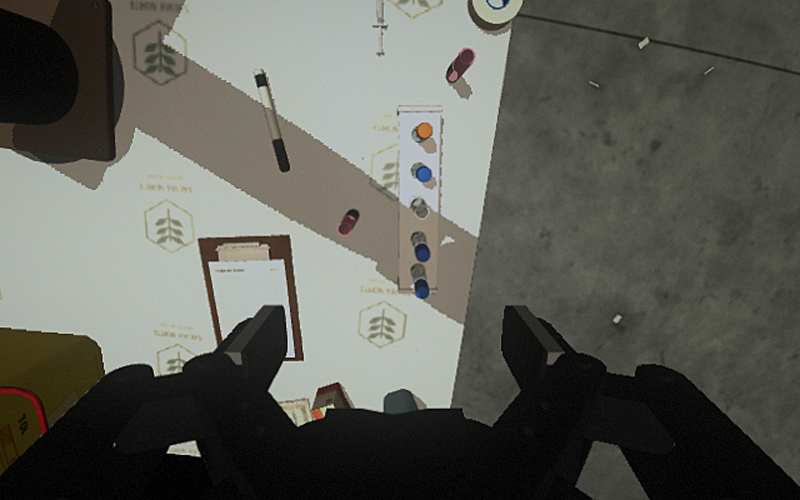

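The wrist view, enlarged by 1.25, shows the orange cap at (425,130), the open tube's mouth at (421,206), and blue caps at (423,173), (421,250) and (421,287). All are within 2 px of the prediction. I'll fit the rack pose from cap colour blobs in all three cameras.

```bash
python3 - <<'E'
from h import *
from scipy.optimize import least_squares
obs=[]
for f in('scene0','side0','s1','w1'):
    c=load(f);im=cv2.imread('pics/'+f+'.png');h=cv2.cvtColor(im,cv2.COLOR_BGR2HSV)
    for col,lo,hi in(('o',(4,150,90),(16,255,255)),('b',(105,150,60),(125,255,255))):
        m=cv2.inRange(h,lo,hi);n,l,st,ce=cv2.connectedComponentsWithStats(m)
        for X,k in [((.4785,-.01),0)] if col=='o' else [((.484,-.0495),1),((.495,-.128),3),((.501,-.167),4)]:
            p=proj(c,[*X,.112])[0];d=np.linalg.norm(ce-p,axis=1);d[st[:,4]<8]=99;j=d.argmin()
            print(f,k,p,ce[j],st[j,4])
            if d[j]<6: obs.append((f,c,k,ce[j]))
def P(v,k,z=.112):return np.array([v[0]-np.sin(v[2])*(80-40*k)/1000,v[1]+np.cos(v[2])*(80-40*k)/1000,z])
for sel in(('scene0',),('side0','s1'),('w1',),('scene0','side0','s1','w1')):
    O=[o for o in obs if o[0] in sel]
    r=least_squares(lambda v:np.concatenate([proj(c,P(v,k))[0]-q for f,c,k,q in O]),[.489,-.089,.143],loss='soft_l1')
    print(sel,r.x,'cost',r.cost,'swab',P(r.x,0)[:2],'tube',P(r.x,2)[:2])
E
```

```text
scene0 0 [359.8443 208.3961] [359.8621 208.5977] 87
scene0 1 [378.7198 213.4507] [378.6667 213.2308] 78
scene0 3 [418.2667 224.0185] [418.7805 223.6951] 82
scene0 4 [439.1073 229.4127] [440.0227 229.2045] 88
side0 0 [339.9046 170.445 ] [340.2308 169.6346] 52
side0 1 [345.9058 163.6131] [346.0526 162.5526] 38
side0 3 [356.9417 151.0183] [359.3571 146.8929] 84
side0 4 [361.8594 145.1604] [359.3571 146.8929] 84
s1 0 [339.9046 170.445 ] [340.1481 169.7778] 54
s1 1 [345.9058 163.6131] [346.     162.5385] 39
s1 3 [356.9417 151.0183] [359.4935 146.8961] 77
s1 4 [361.8594 145.1604] [359.4935 146.8961] 77
w1 0 [337.9341 103.8625] [339.4407 104.1441] 118
w1 1 [337.103  137.8141] [338.8173 138.7885] 104
w1 3 [335.5722 200.1302] [338.5882 205.9412] 17
w1 4 [335.243  228.6882] [336.9231 235.5769] 26
('scene0',) [ 0.4904 -0.089   0.1528] cost 0.03937486276869584 swab [ 0.4782 -0.0099] tube [ 0.4904 -0.089 ]
('side0', 's1') [ 0.4935 -0.0935  0.1738] cost 14.997970487462897 swab [ 0.4796 -0.0147] tube [ 0.4935 -0.0935]
('w1',) [ 0.492  -0.0895  0.1461] cost 0.09522791735418723 swab [ 0.4804 -0.0104] tube [ 0.492  -0.0895]
('scene0', 'side0', 's1', 'w1') [ 0.4913 -0.0896  0.148 ] cost 17.97056546197637 swab [ 0.4795 -0.0104] tube [ 0.4913 -0.0896]
```

```bash
python3 - <<'E'
from h import *
go([.4793,-.0102,.16],1.72)
E
```

```text
t 2.5 pos [ 0.4639 -0.0971  0.2955] phi 1.7232 z [ 0.0003  0.0019 -1.    ] q [-0.422 -0.234  1.928  0.002  1.448 -0.575] F [-0.0087 -0.4637 -0.0577] open 0.999 ff 0.0
shift cm tool [ 8.3341  2.8353 13.5704] rz 0.0031771856032989376
```

Request:
{"op": "send_rows", "data": {
  "series": [
    [[2.8,0.95,2,0,0,0,1],[2.8,0.95,3,0,0,0,1],[2.73,0.93,3,0,0,0,1],[0,0,2.8,0,0,0,1],[0,0,2.8,0,0,0,1],[0,0,0,0,0,0,1],[0,0,0,0,0,0,1]]
  ]
}}

```text
time: 3.38
eef_pos: [0.4794, -0.016, 0.1608]
tcp_rot: [0.654, 0.756, 0.0, 0.001]
contact_force: [0.4, 0.6, 0.6]
opening: 0.995
finger_force: 0.0
```

```bash
python3 - <<'E'
from h import *
go([.4793,-.0102,.102],1.72)
c=snap('wrist','w2')
im=cv2.imread('pics/w2.png');h=cv2.cvtColor(im,cv2.COLOR_BGR2HSV)
n,l,st,ce=cv2.connectedComponentsWithStats(cv2.inRange(h,(4,150,60),(16,255,255)))
i=st[1:,4].argmax()+1;print(ce[i],st[i],proj(c,[[.4793,-.0102,.112],[.4793,-.0102,.125]]),onz(c,*ce[i],.12))
cv2.imwrite('pics/w2b.png',cv2.resize(im,(800,500)))
E
```

```text
t 3.375 pos [ 0.4794 -0.016   0.1608] phi 1.7151 z [ 0.0013 -0.0005 -1.    ] q [-0.245 -0.123  2.079 -0.     1.184 -0.389] F [0.381  0.5801 0.6002] open 0.995 ff 0.0
shift cm tool [0.579  0.0623 5.8793] rz -0.004859981576687655
[315.291 203.041] [307 195  18  17 244] [[315.0013 198.5075]
 [315.0307 202.8621]] [ 0.4797 -0.0117  0.12  ]
```

View pics/w2b.png

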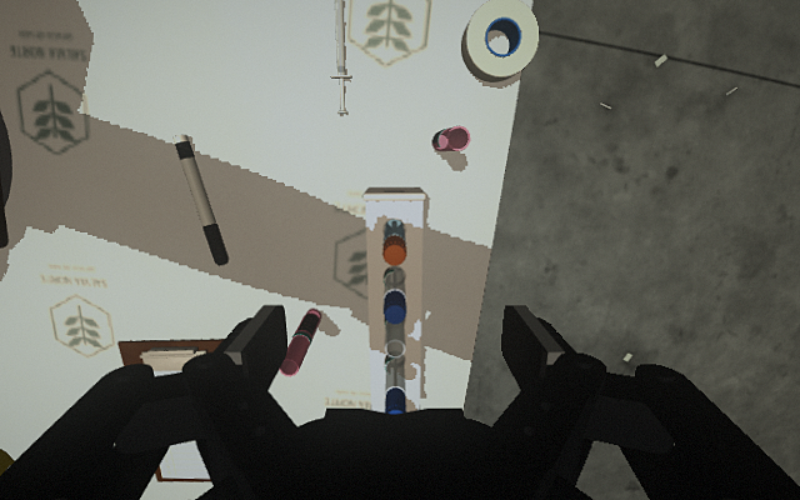

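The wrist view shows the orange cap at (394,252), centred between the fingers, with the pink tube off at (302,340). I'll go down now.

Request:
{"op": "send_rows", "data": {
  "series": [
    [[0.25,0.03,2,0,0,0,1],[0.22,0.03,2,0,0,0,1],[0,0,1.3,0,0,0,1],[0,0,0.5,0,0,0,1],[0,0,0,0,0,0,1],[0,0,0,0,0,0,1]]
  ],
  "force": 30
}}

```text
time: 4.18
eef_pos: [0.4795, -0.0108, 0.1026]
tcp_rot: [0.654, 0.756, 0.0, 0.001]
contact_force: [0.0, -0.3, -0.6]
opening: 0.999
finger_force: 0.0
```

```bash
python3 - <<'E'
from h import *
go([.4797,-.011,.102],1.72)
E
```

```text
t 4.175 pos [ 0.4795 -0.0108  0.1026] phi 1.7157 z [ 0.0016 -0.0004 -1.    ] q [-0.235 -0.051  2.127  0.     1.064 -0.379] F [ 0.0063 -0.2909 -0.5843] open 0.999 ff 0.0
shift cm tool [-0.0197  0.0191  0.0625] rz -0.00429374141902894
```

Request:
{"op": "send_rows", "data": {
  "series": [
    [[0,0,0,0,0,0,-1],[0,0,0,0,0,0,-1],[0,0,0,0,0,0,-1],[0,0,0,0,0,0,-1],[0,0,0,0,0,0,-1],[0,0,0,0,0,0,-1],[0,0,0,0,0,0,-1]]
  ],
  "force": 30
}}

```text
time: 5.05
eef_pos: [0.4788, -0.0106, 0.1017]
tcp_rot: [0.654, 0.756, 0.0, 0.0]
contact_force: [0.4, -0.1, 0.5]
opening: 0.003
finger_force: 0.0
```

The fingers shut on nothing, so I'll look.

```bash
python3 - <<'E'
from h import *
go([.4797,-.011,.102],1.72)
snap('wrist','w3');snap('scene','c3');snap('side','s3')
a=cv2.imread('pics/c3.png')[150:290,300:460];b=cv2.imread('pics/s3.png')[120:220,310:400];w=cv2.imread('pics/w3.png')[130:330,200:430]
f=lambda i,s:cv2.resize(i,s,interpolation=cv2.INTER_CUBIC)
cv2.imwrite('pics/m3.png',np.vstack([np.hstack([f(a,(400,350)),f(b,(400,350))]),f(w,(800,250))]) if 0 else np.hstack([f(a,(400,350)),f(w,(400,350))]))
E
```

```text
t 5.05 pos [ 0.4788 -0.0106  0.1017] phi 1.7158 z [ 0.  0. -1.] q [-0.234 -0.05   2.128  0.     1.064 -0.379] F [ 0.3704 -0.0583  0.4564] open 0.003 ff 0.0
shift cm tool [-0.0524  0.0829 -0.0273] rz -0.004172489002717938
```

View pics/m3.png

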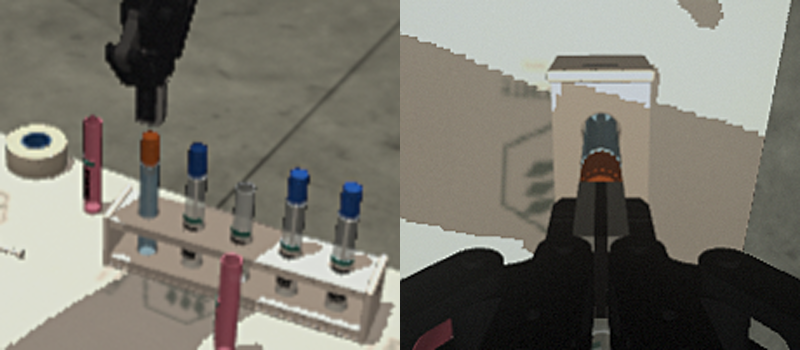

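The composite shows the shut fingertips just above the cap top in the scene view, at about (360,199) in the full picture. The swab is untouched. Next I'll measure where the tip really is.

```bash
python3 - <<'E'
from h import *
for a,b in(('scene0','c3'),('side0','s3')):
    c=load(b);A=cv2.imread(f'pics/{a}.png').astype(int);B=cv2.imread(f'pics/{b}.png').astype(int)
    p=proj(c,[[.4788,-.0106,.1017],[.4788,-.0106,.1277],[.4788,-.0106,.1400]]);print(b,p)
    m=(B.max(2)<75)&(abs(A-B).max(2)>25)
    u=int(p[0,0]);v=int(p[0,1])
    for y in range(v-25,v+4):print(y,''.join('#' if x else '.' for x in m[y,u-20:u+20]),u-20)
E
```

```text
c3 [[360.0412 212.7219]
 [360.4041 201.7676]
 [360.5797 196.471 ]]
187 ..............#########..##............. 340
188 ..............#########..##............. 340
189 ..............#########..##............. 340
190 ..............#########..##............. 340
191 ..............#########.###............. 340
192 ..............#########.###............. 340
193 ..............#########.###............. 340
194 ..............#########.###............. 340
195 ..............#########.###............. 340
196 ..............#########.##.............. 340
197 ..............#########.##.............. 340
198 ..............#.##########.............. 340
199 ...................######............... 340
200 ....................#................... 340
201 ........................................ 340
202 ........................................ 340
203 ........................................ 340
204 ........................................ 340
205 ........................................ 340
206 ........................................ 340
207 .....................................#.. 340
208 
[... 1175 characters left out ...]
.......... 319
163 ........................................ 319
164 ........................................ 319
165 ........................................ 319
166 ........................................ 319
167 ........................................ 319
168 ........................................ 319
169 ........................................ 319
170 ........................................ 319
171 ........................................ 319
172 ........................................ 319
173 ........................................ 319
174 ........................................ 319
175 ........................................ 319
176 ........................................ 319
```

Both cameras put the shut tips at z≈0.130, about 29 mm above the reported TCP, with x and y correct. I'll open, go down 2.9 cm and close again.

Request:
{"op": "send_rows", "data": {
  "series": [
    [[0,0,0,0,0,0,1],[0,0,0,0,0,0,1],[0,0,0,0,0,0,1],[0,0.05,0,0,0,0,1],[0,0,1,0,0,0,1],[0,0,1,0,0,0,1],[0,0,0.9,0,0,0,1],[0,0,0,0,0,0,1],[0,0,0,0,0,0,1]]
  ]
}}

```text
time: 6.32
eef_pos: [0.4794, -0.0106, 0.0728]
tcp_rot: [0.654, 0.756, 0.0, 0.0]
contact_force: [0.1, -0.0, 0.3]
opening: 1.0
finger_force: 0.0
```

Request:
{"op": "send_rows", "data": {
  "series": [
    [[0,0,0,0,0,0,-1],[0,0,0,0,0,0,-1],[0,0,0,0,0,0,-1],[0,0,0,0,0,0,-1],[0,0,0,0,0,0,-1],[0,0,0,0,0,0,-1],[0,0,0,0,0,0,-1]]
  ],
  "force": 30
}}

```text
time: 7.2
eef_pos: [0.4793, -0.0106, 0.0729]
tcp_rot: [0.654, 0.756, 0.0, 0.0]
contact_force: [-0.1, -0.1, 1.4]
opening: 0.154
finger_force: 29.3
```

```bash
cat >> h.py <<'E'
def tip(b,a='scene0',h=(25,12)):
    c=snap('scene' if a=='scene0' else 'side',b)
    A=cv2.imread(f'pics/{a}.png').astype(int);B=cv2.imread(f'pics/{b}.png').astype(int)
    e=ctrl.get_state()['eef_pos'];p=proj(c,[e+[0,0,z] for z in(0,.029,.05)]);print(b,p)
    u=int(p[1,0]);v=int(p[1,1]);H=cv2.cvtColor(B.astype(np.uint8),cv2.COLOR_BGR2HSV)
    for y in range(v-h[0],v+h[1]):
        print(y,''.join('O' if 4<=H[y,x,0]<=16 and H[y,x,1]>140 and H[y,x,2]>60 else '#' if B[y,x].max()<75 and abs(A-B)[y,x].max()>25 else '.' for x in range(u-20,u+20)),u-20)
E
python3 - <<'E'
from h import *
go([.4797,-.011,.072],1.72)
tip('c4');tip('s4','side0')
E
```

```text
t 7.2 pos [ 0.4793 -0.0106  0.0729] phi 1.7158 z [ 0.0001 -0.     -1.    ] q [-0.234 -0.006  2.145 -0.     1.002 -0.379] F [-0.1329 -0.1387  1.4139] open 0.154 ff 29.266270995140076
shift cm tool [-0.0489  0.0292  0.0855] rz -0.004194536723416853
c4 [[359.7772 224.3481]
 [360.1713 212.5029]
 [360.465  203.6809]]
187 ..############################.......... 340
188 ..############################.......... 340
189 ...###########################.......... 340
190 ....##########################.......... 340
191 ....##########################.......... 340
192 ....#########################........... 340
193 .....#####################.............. 340
194 ......######################............ 340
195 ......######################............ 340
196 ......######################............ 340
197 ......######################............ 340
198 .......#####################............ 340
199 ...........#################............ 340
200 .............#########..####............ 340
201 .............#########..####............ 340
202 ............#########...###............. 340
20
[... 2206 characters left out ...]
.......... 319
171 ................##OOOO...##............. 319
172 ................#..OOO.#.#.............. 319
173 ....................OOO................. 319
174 ....................OOO................. 319
175 ....................OOO................. 319
176 ........................................ 319
177 ........................................ 319
178 ........................................ 319
179 ........................................ 319
180 ........................................ 319
181 ........................................ 319
182 ........................................ 319
183 ........................................ 319
184 ........................................ 319
```

Gripped at 29 N. I'll lift straight out, clear the blue cap and move 8 cm along the row.

Request:
{"op": "send_rows", "data": {
  "series": [
    [[0,0,-0.8,0,0,0,-1],[0,0,-2,0,0,0,-1],[0,0,-3,0,0,0,-1],[0,0,-3,0,0,0,-1],[0,0,-2,0,0,0,-1],[0,0,-1.2,0,0,0,-1],[0,0,0,0,0,0,-1],[0,0,0,0,0,0,-1]]
  ]
}}

```text
time: 8.3
eef_pos: [0.4786, -0.0104, 0.1916]
tcp_rot: [0.654, 0.756, -0.0, -0.001]
contact_force: [-0.9, -1.0, -0.7]
opening: 0.15
finger_force: 29.2
```

Request:
{"op": "send_rows", "data": {
  "series": [
    [[-1,0,0,0,0,0,-1],[-2,0,0,0,0,0,-1],[-2,0,0,0,0,0,-1],[-2,0,0,0,0,0,-1],[-1,0,0,0,0,0,-1],[0,0,0,0,0,0,-1],[0,0,0,0,0,0,-1],[0,0,0,0,0,0,-1]]
  ]
}}

```text
time: 9.3
eef_pos: [0.4908, -0.0892, 0.1927]
tcp_rot: [0.654, 0.757, 0.0, -0.0]
contact_force: [0.8, -0.4, 0.7]
opening: 0.151
finger_force: 29.2
```

```bash
python3 - <<'E'
from h import *
go([.4911,-.0897,.188],1.72)
snap('scene','c5');snap('side','s5');snap('wrist','w5')
f=lambda i,s:cv2.resize(i,s,interpolation=cv2.INTER_CUBIC)
a=cv2.imread('pics/c5.png')[150:290,340:440];b=cv2.imread('pics/s5.png')[90:195,315:390];
cv2.imwrite('pics/m5.png',np.hstack([f(a,(400,560)),f(b,(400,560))]))
E
```

```text
t 9.3 pos [ 0.4908 -0.0892  0.1927] phi 1.7166 z [-0.      0.0001 -1.    ] q [-0.383 -0.107  2.004  0.     1.244 -0.529] F [ 0.8238 -0.4377  0.6976] open 0.151 ff 29.24962878227234
shift cm tool [-0.0575  0.024   0.4719] rz -0.0033939067017998426
```

View pics/m5.png

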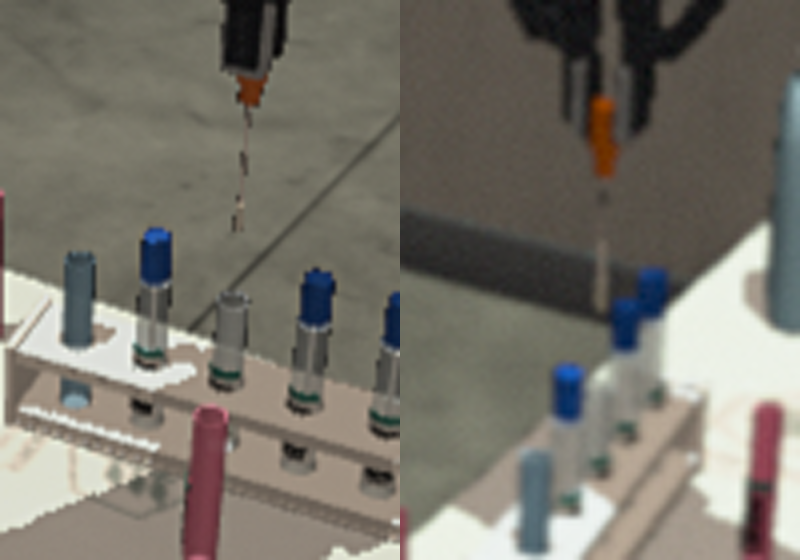

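The scene crop shows the swab hanging upright: cap bottom (250,105), bud (237,231), open rim (235,297). The side crop has the bud at (601,312) and the rim at about (603,372). I'll work out the relative offset.

```bash
python3 - <<'E'
from h import *
s=load('c5');d=load('s5')
print('scene bud',onz(s,398.9,207.4,.139),'rim',onz(s,398.4,224.1,.099))
print('side bud',onz(d,352.3,148.1,.139),'rim',onz(d,352.7,159.4,.099))
X=np.array([.4908,-.0892])
print(proj(s,[[*X,.139],[.4911,-.0895,.099],[*X,.219]]),proj(d,[[*X,.139],[.4911,-.0895,.099],[*X,.219]]))
# refine rim: orange cap and tube pixels rows
im=cv2.imread('pics/c5.png');
for y in range(217,236):print(y,im[y,386:412].astype(int).sum(1)//3)
E
```

```text
scene bud [ 0.4877 -0.0892  0.139 ] rim [ 0.4905 -0.0898  0.099 ]
side bud [ 0.4877 -0.0872  0.139 ] rim [ 0.4928 -0.1018  0.099 ]
[[399.6907 206.6359]
 [398.4125 223.8982]
 [402.9021 169.4645]] [[351.6031 147.5181]
 [350.9702 161.3756]
 [352.8121 118.3417]]
217 [103 105 105 106 108 108 107 107 103 102 101 101 104 104  98  77  64  83
  99 105 106 104 105 104 103 102]
218 [103 103 103 104 106 107 110 109 106 105 105 105 104  97  77  64  83 100
 104 104 106 105 106 105 103 101]
219 [103 105 103 102 100 103 107 110 108 108 108 108  99  78  63  84 102 108
 108 106 107 107 108 108 105 100]
220 [103 104 101 100  97 103 108 109 111 112 111 104  80  67  84 103 106 109
 109 108 110 110 111 108 108 104]
221 [104 103 100  98  99 103 108 109 113 114 109  85  69  87 106 108 108 110
 110 109 110 110 110 109 110 108]
222 [105 103 100 101 103 106 108 110 111 105  99  74  82 110 110 109 108 108
 110 111 113 110 110 111 111 110]
223 [100 101 100  99 103 107 109 107 109  83 102  91  91 117 110 119 110 110
 111 109 111 112 110 113 112 112]
224 [103 101  99 101 103 107 106 102 111  75  68  70  74  78  74
[... 567 characters left out ...]

 104 107 108 108 107 106 106 105]
230 [101  96  74  57  72  96 106 104  81  90  95  99 100  99  93  72 103 103
 103 106 109 109 107 105 105 104]
231 [ 96  75  57  66  90 103 109 108  82  91  95 100 101 100  95  67 103 104
 103 104 108 108 106 106 106 108]
232 [113  65  71  85  91  98 103  93  83  93  96  99 100  99  93  56 101 105
 102 103 106 107 106 106 106 109]
233 [186 138 140 118  96  99  98  50  78  93  97 101 102  99  90  53 102 106
 104 104 106 107 106 107 107 108]
234 [227 226 225 187 149 146 125  62  79  92  96 100 101  98  85  52 104 108
 107 106 106 105 105 108 108 107]
235 [214 213 212 226 228 228 185 109  90  95  98 100 100  98  83  50 103 107
 108 107 106 107 107 106 106 108]
```

Request:
{"op": "send_rows", "data": {
  "series": [
    [[-0.05,0.02,1.5,0,0,0,-1],[0,0,1.5,0,0,0,-1],[0,0,1.5,0,0,0,-1],[0,0,1,0,0,0,-1],[0,0,1,0,0,0,-1],[0,0,1,0,0,0,-1],[0,0,1.2,0,0,0,-1],[0,0,1,0,0,0,-1],[0,0,0,0,0,0,-1],[0,0,0,0,0,0,-1]]
  ]
}}

```text
time: 10.7
eef_pos: [0.4914, -0.0903, 0.096]
tcp_rot: [0.654, 0.756, 0.0, 0.0]
contact_force: [0.3, -0.0, 1.0]
opening: 0.149
finger_force: 29.3
```

```bash
python3 - <<'E'
from h import *
go([.4911,-.0896,.0729],1.72)
snap('scene','c6');snap('side','s6');snap('wrist','w6')
f=lambda i,s:cv2.resize(i,s,interpolation=cv2.INTER_CUBIC)
a=cv2.imread('pics/c6.png')[170:270,350:450];b=cv2.imread('pics/s6.png')[100:200,315:415];
cv2.imwrite('pics/m6.png',np.hstack([f(a,(400,400)),f(b,(400,400))]))
E
```

```text
t 10.7 pos [ 0.4914 -0.0903  0.096 ] phi 1.7158 z [ 0.0005 -0.0002 -1.    ] q [-0.385  0.006  2.085  0.     1.05  -0.53 ] F [ 0.3151 -0.0148  1.0486] open 0.149 ff 29.25151526927948
shift cm tool [ 0.0723 -0.019   2.308 ] rz -0.004221615882513241
```

View pics/m6.png

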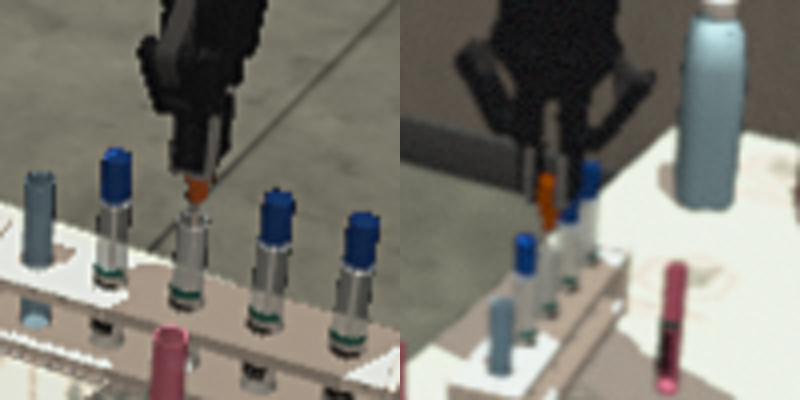

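The crops show the shaft inside the tube, with the plug just above the rim (scene crop (195,205)). I'll push down slowly and watch the force.

Request:
{"op": "send_rows", "data": {
  "series": [
    [[0.03,0,0.4,0,0,0,-1],[0,0,0.4,0,0,0,-1],[0,0,0.3,0,0,0,-1],[0,0,0.3,0,0,0,-1],[0,0,0.3,0,0,0,-1],[0,0,0,0,0,0,-1],[0,0,0,0,0,0,-1]]
  ]
}}

```text
time: 11.72
eef_pos: [0.4912, -0.0899, 0.0788]
tcp_rot: [0.654, 0.756, 0.0, 0.0]
contact_force: [-0.2, 0.3, -0.3]
opening: 0.148
finger_force: 29.3
```

Request:
{"op": "send_rows", "data": {
  "series": [
    [[0,0,0.2,0,0,0,-1],[0,0,0.2,0,0,0,-1],[0,0,0.1,0,0,0,-1],[0,0,0,0,0,0,-1],[0,0,0,0,0,0,-1]]
  ]
}}

```text
time: 12.35
eef_pos: [0.4917, -0.0901, 0.0744]
tcp_rot: [0.654, 0.756, 0.0, 0.001]
contact_force: [-0.4, 0.4, 6.9]
opening: 0.153
finger_force: 29.7
```

```bash
python3 - <<'E'
from h import *
go([.4911,-.0896,.0729],1.72)
tip('c7');tip('s7','side0',(10,12))
E
```

```text
t 12.35 pos [ 0.4917 -0.0901  0.0744] phi 1.7158 z [ 0.0013 -0.0005 -1.    ] q [-0.384  0.037  2.098  0.     1.005 -0.53 ] F [-0.3875  0.4308  6.8834] open 0.153 ff 29.662485122680664
shift cm tool [ 0.0568 -0.0478  0.1496] rz -0.00416814801716292
c7 [[397.9392 234.1026]
 [398.9924 222.0038]
 [399.7781 212.9841]]
197 .......#########################........ 378
198 .......#########################........ 378
199 .......#########################........ 378
200 .......########################......... 378
201 ........####################............ 378
202 ........####################............ 378
203 ........######################.......... 378
204 .........#####################.......... 378
205 .........#####################.......... 378
206 .........#####################.......... 378
207 ..........####################.......... 378
208 ....#......###################.......... 378
209 ...............#########.####........... 378
210 ...............#########..###........... 378
211 ...............#########..###........... 378
212 ..............##########..###........... 378
2
[... 1472 characters left out ...]
.......... 330
157 .................##OOOO..###............ 330
158 ....................OOO................. 330
159 ....................OOO................. 330
160 ....................OOOO................ 330
161 ....................OOO................. 330
162 .....................O.................. 330
163 ........................................ 330
164 ........................................ 330
165 ........................................ 330
166 ........................................ 330
167 ........................................ 330
168 ........................................ 330
169 ........................................ 330
170 ........................................ 330
```

Request:
{"op": "send_rows", "data": {
  "series": [
    [[0,0,0.1,0,0,0,-1],[0,0,0.05,0,0,0,-1],[0,0,0,0,0,0,-1],[0,0,0,0,0,0,-1]]
  ]
}}

```text
time: 12.95
eef_pos: [0.4919, -0.0902, 0.0733]
tcp_rot: [0.654, 0.756, 0.0, 0.001]
contact_force: [0.4, 0.8, 5.4]
opening: 0.152
finger_force: 29.8
```

Request:
{"op": "send_rows", "data": {
  "series": [
    [[0,0,0.1,0,0,0,-1],[0,0,0.05,0,0,0,-1],[0,0,0,0,0,0,-1],[0,0,0,0,0,0,-1]]
  ]
}}

```text
time: 13.45
eef_pos: [0.4924, -0.0904, 0.0728]
tcp_rot: [0.654, 0.757, 0.0, 0.001]
contact_force: [-0.7, 0.4, 9.7]
opening: 0.151
finger_force: 30.2
```

```bash
python3 - <<'E'
from h import *
go([.4911,-.0896,.0729],1.72)
tip('c8',h=(8,12))
E
```

```text
t 13.45 pos [ 0.4924 -0.0904  0.0728] phi 1.716 z [ 0.0026 -0.0012 -1.    ] q [-0.384  0.041  2.098 -0.     1.    -0.53 ] F [-0.6987  0.3829  9.6889] open 0.151 ff 30.21390527486801
shift cm tool [ 0.0999 -0.1191 -0.0153] rz -0.004041626171988
c8 [[398.2137 234.6294]
 [399.27   222.5559]
 [400.058  213.5553]]
214 ..............#########..###............ 379
215 .............##########..###............ 379
216 .............#########...###............ 379
217 .............#########...###...........# 379
218 .............#########..###..........#.. 379
219 .............#########..###............. 379
220 .............#########..#............#.. 379
221 .............#########..#.............#. 379
222 ..............########.................. 379
223 .................#####.................. 379
224 ........................................ 379
225 ..................OOOO.................. 379
226 ........................................ 379
227 .......................#................ 379
228 ...............#.......#................ 379
229 ...............#.......#................ 379
230 ...............#........................ 379
231 ........................................ 379
232 ........................................ 379
233 ........................................ 379
```

TCP has reached the home height with 9.7 N. I'll release and check the cap height.

Request:
{"op": "send_rows", "data": {
  "series": [
    [[0,0,0,0,0,0,1],[0,0,0,0,0,0,1],[0,0,0,0,0,0,1],[0,0,0,0,0,0,1],[0,0,0,0,0,0,1],[0,0,0,0,0,0,1]]
  ]
}}

```text
time: 14.25
eef_pos: [0.4911, -0.0898, 0.0707]
tcp_rot: [0.654, 0.756, 0.0, -0.0]
contact_force: [0.3, -0.5, -0.1]
opening: 0.998
finger_force: 0.0
```

```bash
python3 - <<'E'
from h import *
go([.4915,-.0896,.041],1.72)
for n,f in(('scene','c9'),('side','s9')):
    c=snap(n,f);im=cv2.imread('pics/'+f+'.png');H=cv2.cvtColor(im,cv2.COLOR_BGR2HSV)
    m=cv2.inRange(H,(4,140,60),(16,255,255));nn,l,st,ce=cv2.connectedComponentsWithStats(m)
    for i in range(1,nn):
        if st[i,4]>8 and abs(ce[i]-proj(c,[.4911,-.0896,.11])[0]).max()<15:print(f,ce[i],st[i])
    for z in(.112,.117):print(z,proj(c,[.4911,-.0896,z]),proj(c,[[.4911,-.0896,z-.013],[.4911,-.0896,z+.013]]))
E
```

```text
t 14.25 pos [ 0.4911 -0.0898  0.0707] phi 1.7158 z [-0.0001  0.0001 -1.    ] q [-0.384  0.042  2.101  0.     0.999 -0.53 ] F [ 0.2684 -0.4934 -0.1006] open 0.998 ff 0.0
shift cm tool [0.017  0.0474 2.9679] rz -0.004182024704744158
c9 [399.3455 218.8364] [397 212   5  14  55]
0.112 [[398.9377 218.386 ]] [[398.459  223.9153]
 [399.424  212.7719]]
0.117 [[399.1238 216.2369]] [[398.6423 221.7986]
 [399.613  210.5896]]
s9 [351.6667 156.5778] [350 152   5  11  45]
0.112 [[351.1786 156.8814]] [[350.9889 161.3608]
 [351.3694 152.3568]]
0.117 [[351.2518 155.1465]] [[351.0617 159.6432]
 [351.4431 150.6044]]
```

The cap centroid matches home height in both cameras. Now I'll grip the tube body.

Request:
{"op": "send_rows", "data": {
  "series": [
    [[0,0.03,1,0,0,0,1],[0,0,1,0,0,0,1],[0,0,0.97,0,0,0,1],[0,0,0,0,0,0,1],[0,0,0,0,0,0,1]]
  ]
}}

```text
time: 14.98
eef_pos: [0.4915, -0.0899, 0.041]
tcp_rot: [0.654, 0.756, 0.0, -0.0]
contact_force: [0.2, -0.4, 0.7]
opening: 1.005
finger_force: 0.0
```

Request:
{"op": "send_rows", "data": {
  "series": [
    [[0,0,0,0,0,0,-1],[0,0,0,0,0,0,-1],[0,0,0,0,0,0,-1],[0,0,0,0,0,0,-1],[0,0,0,0,0,0,-1],[0,0,0,0,0,0,-1],[0,0,0,0,0,0,-1]]
  ],
  "force": 35
}}

```text
time: 15.85
eef_pos: [0.4915, -0.0899, 0.0412]
tcp_rot: [0.654, 0.756, -0.0, 0.0]
contact_force: [-0.7, 0.0, 0.6]
opening: 0.168
finger_force: 34.3
```

```bash
python3 - <<'E'
from h import *
go([.4915,-.0896,.041],1.72)
tip('c10',h=(15,22));tip('s10','side0',(15,15))
E
```

```text
t 15.85 pos [ 0.4915 -0.0899  0.0412] phi 1.7159 z [ 0.0002 -0.0002 -1.    ] q [-0.384  0.09   2.114 -0.     0.937 -0.529] F [-0.6585  0.0382  0.6173] open 0.168 ff 34.268827755586244
shift cm tool [0.0307 0.0048 0.023 ] rz -0.004148704264545167
c10 [[396.6519 247.4494]
 [397.663  235.8011]
 [398.4167 227.1222]]
220 ........#####################..........# 377
221 .........####################........... 377
222 .........####################........... 377
223 ..........###################........... 377
224 ..............###############........... 377
225 ..............#########...###........... 377
226 ..............#########..####........... 377
227 ..............#########..####........... 377
228 .............##########..####........... 377
229 ..............#########..###............ 377
230 .............##########..###............ 377
231 .............##########..###............ 377
232 .............##########..##............. 377
233 ..............#########................. 377
234 ..............########.................. 377
235 ..............########.................. 377
23
[... 1864 characters left out ...]
.......... 330
172 ........................................ 330
173 ........................................ 330
174 ........................................ 330
175 ........................................ 330
176 ........................................ 330
177 ........................................ 330
178 ........................................ 330
179 ........................................ 330
180 ........................................ 330
181 ........................................ 330
182 ........................................ 330
183 ........................................ 330
184 ........................................ 330
185 ........................................ 330
```

The tube is gripped at 16 mm. I'll lift it straight up, clear of everything.

Request:
{"op": "send_rows", "data": {
  "series": [
    [[0,0,-0.5,0,0,0,-1],[0,0,-1,0,0,0,-1],[0,0,-1.5,0,0,0,-1],[0,0,-2,0,0,0,-1],[0,0,-2,0,0,0,-1],[0,0,-2,0,0,0,-1],[0,0,-2,0,0,0,-1],[0,0,-2,0,0,0,-1],[0,0,-2,0,0,0,-1],[0,0,0,0,0,0,-1]]
  ]
}}

```text
time: 17.2
eef_pos: [0.4927, -0.0903, 0.1939]
tcp_rot: [0.654, 0.756, 0.001, 0.003]
contact_force: [0.5, -0.2, -1.0]
opening: 0.173
finger_force: 34.1
```

```bash
python3 - <<'E'
from h import *
go([.43,.18,.19],1.72)
for n,f in(('scene','c11'),('side','s11')):
    c=snap(n,f);im=cv2.imread('pics/'+f+'.png').astype(int)
    P=np.array([.5,.302]);ax=np.array([.67,-.74]);ay=np.array([.74,.67])
    q=proj(c,[[*(P+a*ax*.028+b*ay*.037),z] for z in(.087,.143) for a in(-1,1) for b in(-1,1)]);print(f,q)
    if n=='side':
        # mean RG per block on face
        r=im[:,:,2]-(im[:,:,1]+im[:,:,0])/2
        print(cv2.resize(r[205:265,230:275],(9,12),interpolation=cv2.INTER_AREA).round(1));print(cv2.resize(im[205:265,230:275].mean(2),(9,12),interpolation=cv2.INTER_AREA).round(0))
    else:
        u0,v0=q.min(0).astype(int)-6;u1,v1=q.max(0).astype(int)+6
        print(u0,v0);
        for y in range(v0,v1,2):print(y,' '.join('%3d/%+3d'%(im[y,x].mean(),im[y,x,2]-im[y,x,1]) for x in range(u0,u1,3)))
E
```

```text
t 17.2 pos [ 0.4927 -0.0903  0.1939] phi 1.7159 z [ 0.005 -0.002 -1.   ] q [-0.384 -0.106  2.001  0.     1.241 -0.529] F [ 0.4751 -0.1751 -0.9876] open 0.173 ff 34.14577370916959
shift cm tool [27.6547 -2.2975  0.3072] rz -0.004126850310183006
c11 [[238.9979 180.3709]
 [239.8479 165.0056]
 [263.4874 178.5888]
 [263.0238 163.3844]
 [236.2703 158.7236]
 [237.2918 144.1412]
 [261.4607 156.992 ]
 [261.0949 142.5686]]
230 136
136 107/ +1  98/ +2  98/ +2  97/ +1  98/ +2 103/ +2 105/ +2 108/ +2 109/ +2 101/ +1  92/ +2  92/ +1  97/ +2
138 108/ +3 100/ +0  98/ +1  98/ +1 103/ +1 109/ +1 105/ +2 105/ +1 103/ +2 105/ +2 102/ +1 102/ +1 106/ +2
140 106/ +3 101/ +2  99/ +1 104/ +2 104/ +1 105/ +1 105/ +2 106/ +1 104/ +2 102/ +3 106/ +2 102/ +2 105/ +2
142 105/ +2 103/ +2 103/ +2 100/ +1  99/ +1 103/ +2 105/ +2 105/ +2 105/ +2 105/ +2 107/ +1 103/ +1 103/ +3
144 104/ +4 101/ +2 101/ +2  98/ +1 100/ +1 102/ +1 102/ +1  92/ +2  93/ +2  89/ +1  88/ +2 104/ +3 103/ +2
146 106/ +2 101/ +2  98/ +0 101/ +1  44/ +1  57/ +2  53/ +4  48/ +1  56/-12  49/ +5  42/ +1  84/ +2 101/ +2
148 109/ +3 102/ +1  96/ +1
[... 2765 characters left out ...]
5   0.4]
 [  7.6   7.4   8.6   6.5   0.6  -0.2   2.3   3.2   0.3]
 [  7.6   4.7  -0.1  -0.7   0.1  -0.3  -0.   -0.2   0.2]]
[[121. 118. 117. 113. 112. 110. 109. 116. 119.]
 [115.  86.  79.  93.  91.  79.  62.  80. 115.]
 [ 91.  59.  66.  85.  84.  72.  64.  64. 123.]
 [ 85.  60.  70.  71.  70.  66.  60.  53. 191.]
 [ 90.  50.  55.  48.  41.  37.  35.  32. 157.]
 [ 74.  30.  30.  32.  28.  24.  19.  28.  83.]
 [141.  34.  18.  14.  14.  14.  16.  26. 144.]
 [104.  39.  20.  14.  14.  14.  14.  23. 160.]
 [114.  50.  22.  14.  14.  14.  14.  29. 190.]
 [124.  92.  53.  63.  17.  25. 120. 199. 236.]
 [130. 131. 115.  76.  16.  14.  48.  97. 210.]
 [139.  97.  38.  36.  12.  12.  33.  36.  68.]]
```

There is a red patch at scene pixel (266,166), so the window faces the scene image's right. I'll use the last picture to measure the scanner's yaw.

```bash
python3 - <<'E'
from h import *
f=lambda i,s:cv2.resize(i,s,interpolation=cv2.INTER_CUBIC)
g=lambda i:np.clip((i/255.)**.55*255,0,255).astype(np.uint8)
a=cv2.imread('pics/c11.png');b=cv2.imread('pics/s11.png')
cv2.imwrite('pics/m11.png',g(np.hstack([f(a[135:205,225:275],(400,560)),f(b[200:290,228:292][:, :],(400,560))])))
r=a[:,:,2].astype(int)-a[:,:,1]
for y in range(156,186):print(y,r[y,258:276])
E
```

```text
156 [2 2 1 1 1 1 1 1 3 2 1 1 2 1 1 1 2 2]
157 [1 1 3 1 1 3 0 1 2 3 1 1 2 2 1 1 1 2]
158 [1 2 2 2 1 1 2 5 1 2 2 2 2 2 2 2 2 3]
159 [1 2 1 1 1 0 2 7 2 1 2 2 2 3 2 1 2 3]
160 [-1  0  2  2  1 -1  2  3  2  1  2  2  1  1  2  3  3  2]
161 [1 0 1 0 0 0 2 0 1 2 2 2 3 1 2 2 1 2]
162 [0 1 1 2 1 1 0 0 2 2 1 2 2 2 2 3 1 2]
163 [ 0 -1  1  1  0  0 -1  0  1  2  2  2  2  2  2  3  2  1]
164 [ 1  1  2  2 -1 -1  2  1  1  1  1  1  1  3  3  2  2  2]
165 [ 0  0  0  1  0  1  0  8 24  2  1  1  1  2  2  3  1  2]
166 [ 1  1  0  1  2 -1  0 18 48  3  1  2  1  1  1  2  1  2]
167 [ 1  0  0  0  1 -1 -2  7 23  1  1  2  2  1  1  2  1  2]
168 [-1  2  1  1  2  1  0  4 12  1  2  2  2  2  1  3  2  3]
169 [ 0  2  1  2  1  0 -1  0  5  2  2  2  2  2  2  2  2  1]
170 [ 1  1  0  1 -1  0  2  2  4  1  2  3  2  2  2  3  2  2]
171 [ 1  1  1  2  1  1 -2  1  3  2  2  3  2  3  2  2  2  2]
172 [ 3  0  1  0 -1  1  1 -1  0  2  3  2  1  2  2  3  2  3]
173 [1 1 1 1 1 1 2 1 0 2 2 2 2 3 2 3 2 3]
174 [ 0  0  1 -1  1  0  1  0  0  2  3  2  2  2  2  2  1  2]
175 [ 2 -1  0  2  0  0  1  2  1  2  2  2  1  0  1  1  3  1]
176 [ 1 -1  1  0  0  1  0 -1  1  2  2  2  2  2  1  2  2  3]
177 [ 0  0  0 -1  0  0 -1  0  0  1  1  2  3  3  3  2  2  2]
178 [ 2 -2  0  0  1  1  0  0  1  1  2  3  1  3  2  2  2  2]
179 [0 0 1 0 0 0 1 0 0 0 2 1 2 2 2 1 2 2]
180 [ 0  1  0  0  1  1 -1  0  0  0  2  2  2  3  1  2  3  2]
181 [ 0  0  0  0  0  1  0  1 -1  1  2  2  2  3  1  3  2  3]
182 [ 0  0  1 -1 -1  0  2  2  2  2  2  2  2  2  2  2  2  2]
183 [0 0 0 2 1 2 2 2 3 2 3 3 2 2 1 2 3 3]
184 [2 1 2 1 1 2 2 3 2 3 2 2 2 2 2 2 2 2]
185 [2 3 2 2 2 2 2 3 2 2 1 2 3 2 2 1 3 2]
```

View pics/m11.png

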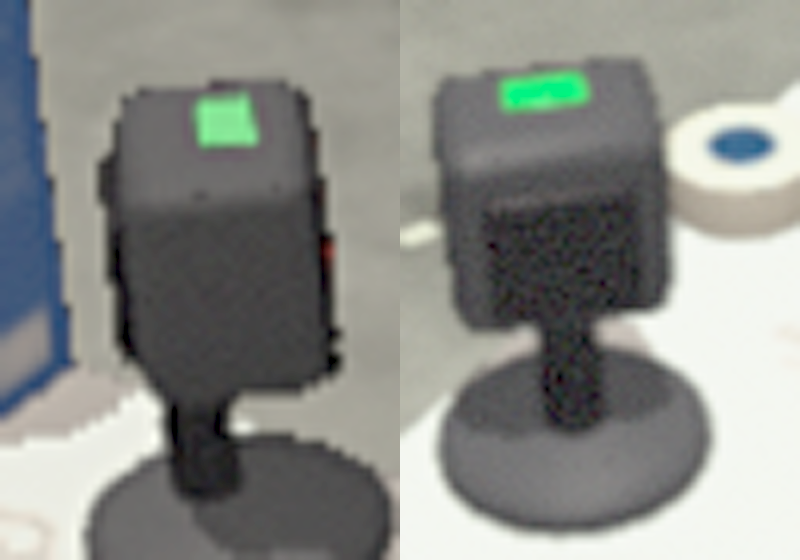

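The left crop (scene) shows the head's narrow side, with the red window at the right edge (332,250) and the green strip at (195–258, 95–146). The right crop (side) shows the scanner's back: head from 440 to 668, strip edge from (500,82) to (588,74), foot centre at (576,437). I'll fit the scanner pose.

```bash
python3 - <<'E'
from h import *
from scipy.optimize import least_squares
s=load('c11');d=load('s11')
S=lambda x,y:(225+x/8-.45,135+y/8-.45)
D=lambda x,y:(228+(x-400)/6.25-.4,200+y/6.222-.4)
def ang(p,q):return np.arctan2(*(onz(*q)-onz(*p))[[1,0]])
print('yaw of scanner y from side green',ang((d,*D(500,82),.143),(d,*D(588,74),.143)),'lower',ang((d,*D(502,110),.143),(d,*D(588,101),.143)),
 'recess',ang((d,*D(487,210),.13),(d,*D(640,195),.13)))
print('x-axis dir from scene green',ang((s,*S(195,100),.143),(s,*S(248,95),.143)),ang((s,*S(197,146),.143),(s,*S(258,143),.143)),'frontedge',ang((s,*S(125,212),.14),(s,*S(305,195),.14)))
print('green y from scene',ang((s,*S(197,146),.143),(s,*S(195,100),.143)),ang((s,*S(258,143),.143),(s,*S(248,95),.143)))
print('green centre',onz(d,*D(544,92),.143),onz(s,*S(225,121),.143),'foot side',onz(d,*D(576,437),.007))
def box(c,v,a0=.028,a1=.030):
    n=np.array([np.cos(v[2]),np.sin(v[2])]);y=np.array([-n[1],n[0]])
    P=[[*(v[:2]+n*a+y*b),z] for a in(-a0,a1) for b in(-.033,.033) for z in(.092,.138)]
    return proj(c,P)
def res(v):
    b=box(s,v);e=box(d,v);f=proj(d,[v[0],v[1],.007])[0];g=proj(s,[v[0],v[1],.007])[0]
    return [b[:,0].min()-237.9,b[:,0].max()-266.6,e[:,0].min()-234.2,e[:,0].max()-270.7,*(f-[255.8,269.8]),g[0]-254.6]
r=least_squares(res,[.5,.302,-.83],loss='soft_l1');print(r.x,res(r.x))
print(tri((d,*D(544,92)),(s,*S(225,121))))
E
```

```text
yaw of scanner y from side green -2.401635311188449 lower -2.3785236628392292 recess -2.3973429627355554
x-axis dir from scene green -0.7725653577795656 -0.8762456602083641 frontedge -0.7806408824936304
green y from scene 0.7651917653148257 0.8249953421015512
green centre [0.5076 0.2968 0.143 ] [0.5074 0.2975 0.143 ] foot side [0.5007 0.3032 0.007 ]
[ 0.5021  0.3012 -0.7903] [np.float64(-0.21809436370321578), np.float64(-0.9465796825926986), np.float64(-0.28377256703782905), np.float64(0.23061911103820876), np.float64(-0.002912125860461856), np.float64(-0.6921703726238206), np.float64(0.6695913267754747)]
[0.5071 0.2972 0.1433]
```

Request:
{"op": "send_rows", "data": {
  "series": [
    [[0,0,0,0,0,0.1,-1],[0,0,0,0,0,0.16,-1],[0,0,0,0,0,0.16,-1],[0,0,0,0,0,0.16,-1],[0,0,0,0,0,0.16,-1],[0,0,0,0,0,0.13,-1],[0,0,0,0,0,0.079,-1],[0,0,0,0,0,0,-1]]
  ]
}}

```text
time: 18.3
eef_pos: [0.4906, -0.0895, 0.1898]
tcp_rot: [0.927, 0.375, -0.001, -0.001]
contact_force: [-0.3, -0.4, 0.6]
opening: 0.169
finger_force: 34.2
```

```bash
python3 - <<'E'
from h import *
go([.5817,.2196,.194],.767)
E
```

```text
t 18.3 pos [ 0.4906 -0.0895  0.1898] phi 0.7677 z [-0.0022  0.0009 -1.    ] q [-0.384 -0.103  2.006  0.     1.241  0.419] F [-0.2616 -0.412   0.5883] open 0.169 ff 34.15882607514504
shift cm tool [ 28.0215 -15.919   -0.4157] rz 0.0007237406500584243
```

Request:
{"op": "send_rows", "data": {
  "series": [
    [[1.4,-0.8,0,0,0,0,-1],[2.8,-1.6,0,0,0,0,-1],[3.36,-1.9,0,0,0,0,-1],[3.64,-2.07,0,0,0,0,-1],[3.64,-2.07,0,0,0,0,-1],[3.64,-2.07,0,0,0,0,-1],[3.36,-1.9,0,0,0,0,-1],[2.8,-1.6,0,0,0,0,-1],[2.24,-1.27,0,0,0,0,-1],[1.12,-0.64,0,0,0,0,-1]]
  ]
}}

```text
time: 19.55
eef_pos: [0.5822, 0.2212, 0.1905]
tcp_rot: [0.927, 0.375, -0.0, -0.0]
contact_force: [0.5, -0.4, -0.2]
opening: 0.171
finger_force: 34.1
```

Request:
{"op": "send_rows", "data": {
  "series": [
    [[0,0,0,0,0,0,-1],[0,0,1,0,0,0,-1],[0,0,1.5,0,0,0,-1],[0,0,2,0,0,0,-1],[0,0,2,0,0,0,-1],[0,0,1.3,0,0,0,-1],[0,0,0.6,0,0,0,-1],[0,0,0,0,0,0,-1],[0,0,0,0,0,0,-1]]
  ]
}}

```text
time: 20.68
eef_pos: [0.5832, 0.2193, 0.108]
tcp_rot: [0.927, 0.374, 0.001, 0.0]
contact_force: [0.2, -0.1, -1.0]
opening: 0.169
finger_force: 34.1
```

```bash
python3 - <<'E'
from h import *
go([.5817,.2196,.106],.767)
X=[.5817,.2196]
for n,f in(('scene','c12'),('side','s12')):
    c=snap(n,f);im=cv2.imread('pics/'+f+'.png');H=cv2.cvtColor(im,cv2.COLOR_BGR2HSV)
    q=proj(c,[[*X,.069],[*X,.069+.036],[*X,.069+.095],[*X,.069+.108]]);print(f,q)
    u=int(q[1,0]);v0=int(q[3,1])-8;v1=int(q[0,1])+10
    g=im.astype(int).mean(2)
    for y in range(v0,v1,2):print(y,' '.join('%3d'%g[y,x] for x in range(u-13,u+14)),'O' if ((H[y,u-10:u+10,0]>3)&(H[y,u-10:u+10,0]<17)&(H[y,u-10:u+10,1]>140)).any() else '')
E
```

```text
t 20.675 pos [0.5832 0.2193 0.108 ] phi 0.7668 z [ 0.0017  0.0003 -1.    ] q [ 0.197  0.256  1.781 -0.     1.102  1.001] F [ 0.1607 -0.0907 -1.0399] open 0.169 ff 34.137311359809246
shift cm tool [-0.0861 -0.1307  0.1955] rz -0.00015811806976184783
c12 [[300.4231 173.6119]
 [299.8231 160.4229]
 [298.7937 137.8058]
 [298.5587 132.646 ]]
124  92  97  93  33  14  14  11   7  29 105 105 103 102 103 104 106  35  11  13  16  14  16  21  20  22  21  18 
126  22  20  21  17  14  17  16  11  30 104 100  97  97  98  99  93  29  12  17  17  15  19  15  17  16  19  16 
128  16  18  18  14  17  19  15  14  26  89  71  69  72  72  70  46  13  15  15  16  15  18  16  16  12  17  17 O
130  19  17  16  14  15  18  18  15  19  61  54  51  53  59  54  53  22  10  10  17  18  11  23  58  63 107 110 O
132 104 103  61  24  13  15  13  18  24  39  49  52  53  51  54  52  23  52  55  34  12  31 108 111 109 107 106 O
134 102 107 108 106  36  12  23  76  89  55  43  51  56  53  54  51  23  62  77  50  11  29 108 109 107 105 106 O
136 102 102 105 105  35  10  18  61  75  46  41  51  54  54  53  51  26  59  76 
[... 5411 characters left out ...]
97  96  77  64  62  61 
214  65  55  52  61  61  60  62  58  60  67  88 102 101  99 100 100 100  99 102 100 101 101 103  96  73  58  60 
216  45  53  56  60  61  60  59  60  61  66  89  99  97  96 107 111 116 112  99  94  88  84  81  75  65  58  61 
218  44  55  57  59  61  61  60  59  62  60  67  69  66  62  60  63  64  65  62  62  59  62  62  60  63  61  63 
220  44  49  54  59  62  59  59  61  60  62  61  58  60  58  62  60  61  62  65  64  63  64  65  63  66  65  65 
222  41  47  51  58  60  62  64  65  65  67  67  67  69  67  69  73  67  72  73  70  69  69  69  67  66  63  63 
224  36  47  51  59  70  75  80  79  78  78  76  78  76  75  74  75  71  69  68  64  61  61  57  55  51  49  48
```

The tube is upright at the predicted place in both cameras: foot at scene (300,174), rim at row 138, with the bar code seen nearly square from behind the scanner. I'll make a small trim, settle and hand in.

Request:
{"op": "send_rows", "data": {
  "series": [
    [[-0.05,-0.1,0.15,0,0,0,-1],[0,0,0,0,0,0,-1],[0,0,0,0,0,0,-1],[0,0,0,0,0,0,-1],[0,0,0,0,0,0,-1],[0,0,0,0,0,0,-1]]
  ]
}}

```text
time: 21.52
eef_pos: [0.5815, 0.2195, 0.1055]
tcp_rot: [0.927, 0.374, 0.0, -0.0]
contact_force: [-0.6, 0.4, -0.6]
opening: 0.168
finger_force: 34.1
```

```bash
python3 - <<'E'
from h import *
go([.5817,.2196,.106],.767)
print(ctrl.sign_off())
E
```

```text
t 21.525 pos [0.5815 0.2195 0.1055] phi 0.7668 z [-0.  0. -1.] q [0.198 0.257 1.785 0.    1.099 1.002] F [-0.5811  0.3668 -0.5571] open 0.168 ff 34.13801193499239
shift cm tool [ 0.0236  0.0037 -0.0457] rz -0.00023222665901778683
the job is handed in; nothing more can be done
None
```

I pushed the swab home in the bar-coded tube, lifted the tube from the rack, and handed in at 21.5 s holding it upright at the scanner's reading point with the label facing the window; by my own camera checks everything is in place, but sign-off returned no verdict.

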